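# Nest the pots, then hold the clip open over the catalogue card

## Task

Make up this set of pots for the prop store: nest the three white pots one inside another in size order, all standing upright on the table. Then take the spring clip off its rest and hold it squeezed open astride the middle of the catalogue card's top edge, one lip down each side and not touching the card, so that a colleague can slip a photo in beside the card. Finish like that, still holding the clip gaping: do not let it close or put it down; do not knock the card, and leave the other things on the table where they are.

Things in the scene. Friction and masses are not known exactly. Their poses are not given: they have to be found in the camera images.
- pot_large: the widest of three plain white stoneware pots: straight-sided, open on top, 84 mm outside diameter, 60 mm high, wall 4 mm, floor 14 mm thick, 0.3 kg. Origin at the centre of its underside, z up. The three pots change places from run to run
- pot_middle: the middle white pot: 62 mm outside diameter, 60 mm high, wall 4 mm, floor 14 mm thick, about 0.18 kg. Origin at the centre of its underside, z up. Nested in the large pot its rim stands 14 mm proud of the large pot's rim
- pot_small: the smallest white pot: 42 mm outside diameter, 60 mm high, wall 4 mm, floor 14 mm thick, about 0.1 kg. Origin at the centre of its underside, z up. Nested in the middle pot its rim stands 14 mm proud of the middle pot's rim
- clip: steel bulldog clip, 80 g, two mirror halves on a pivot; starts upright gripping the rest's strip, lips down, two flat handles up in a V. Origin on the pivot axis (barrel 10 mm thick); frame of the -y half. x along pivot and lips (44 mm wide), y across from half to half, z up. On the rest: handles 30 mm wide (x), tops 34 mm above the pivot, 43 mm apart over the outsides
- clip_jaw (a joint): angle between the clip's halves, rad: about 0 gripping the 4 mm strip, -0.125 lips shut, 0.68 open at its stop. A spring closes it; pinching the handles along y opens it: about 6 N to start, 10 N at the stop. At the stop the handles are parallel, 18 mm over the outsides, each half (so clip too) has turned 0.34 rad, the lips gape 25 mm
- tip_fixed (a point): centre of the lower inner edge of the lip on the clip's -y half: 32 mm below the pivot on the rest, 29 to 30 mm below it when held fully open
- tip_moving (a point): centre of the lower inner edge of the lip on the clip's other (+y) half; the card belongs between the two tips
- rest: clip rest, fixed: wooden foot 80 x 70 x 18 mm with an upright steel strip 60 mm long (x), 4 mm thick (y), top edge 60 mm above the table. Origin under its centre; x along the strip. The clip's pivot sits 18 mm above the strip's top edge. It may change places with the card
- rest_edge (a point): middle of the top edge of the rest's strip, 60 mm above the table
- card: catalogue card, fixed: stiff brown board 100 mm wide (x), 3 mm thick (y), standing upright in a wooden block 120 x 60 x 30 mm (x, y, z), top edge 100 mm above the table; a paler panel on each face. Origin under the block's centre; x along the board, y square to it
- card_edge (a point): middle of the card's top edge, 100 mm above the table, axes as card
- tape: bystander: clear tape roll lying flat, 84 mm across, 22 mm high; origin at the centre of its underside
- jar: bystander: amber glass jar with steel cap, 48 mm across, 60 mm high; origin under its centre
- brush: bystander: dusting brush lying flat near the robot, 170 mm long; x along it
- bottle: bystander: glass bottle with cork cap, 66 mm across, 200 mm high; origin under its centre
- candlestick: bystander: brass candlestick, 76 mm foot, 135 mm high; origin under its centre
- keepbox: bystander: dark wooden keepsake box 60 x 90 x 45 mm on the far side; origin under its centre
Mind the look-alikes: they are no part of the job. Leave any green look-alike of the clip alone. Leave any green look-alike of the pot_small alone.

How it is judged:
On the way, in this order (a step that is already met when the one before it is completed fails the run):
1. the three pots are nested in size order, upright, and let go (z of pot_middle in the frame of pot_large between 0.009 and 0.019 m and horizontal distance between pot_middle and pot_large below 0.012 m and angle between each of pot_middle, pot_small, pot_large's own z axis and vertical below 0.1 rad and z of pot_small in the frame of pot_middle between 0.009 and 0.019 m and horizontal distance between pot_small and pot_middle below 0.012 m and height (world z) of pot_large below 0.01 m and contact force between the fingers and pot_small below 0.1 N and contact force between the fingers and pot_middle below 0.1 N and contact force between the fingers and pot_large below 0.1 N), for 0.2 s.
2. the clip is off its rest in the gripper (distance between clip and rest_edge above 0.05 m and contact force between the fingers and clip above 1 N), for 0.2 s.
At the end, for the whole second after the job is handed in: Pots nested (floors within 5 mm, centres 12 mm, tilt 0.1 rad). Fingers hold the clip over 0.35 rad open; lip ends on opposite sides of the card, 4 mm or more from its mid-plane, 5 to 24 mm below its top edge, within 20 mm of its middle, parallel within 0.2 rad, not touching, still (all of step 1 and ((y of tip_fixed in the frame of card_edge above 0.004 m and y of tip_moving in the frame of card_edge below -0.004 m) or (y of tip_moving in the frame of card_edge above 0.004 m and y of tip_fixed in the frame of card_edge below -0.004 m)) and z of tip_fixed in the frame of card_edge between -0.024 and -0.005 m and x of tip_fixed in the frame of card_edge between -0.02 and 0.02 m and z of tip_moving in the frame of card_edge between -0.024 and -0.005 m and x of tip_moving in the frame of card_edge between -0.02 and 0.02 m and value of joint clip_jaw above 0.35 rad and contact force between the fingers and clip above 1 N and contact force between clip and card below 0.2 N and angle between the x axis of clip and the x axis of card, either way round below 0.2 rad and linear speed of clip below 0.03 m/s and height (world z) of clip above 0.1 m); the arm keeps its last pose, push and grip.
It fails at once if the card is knocked hard (over 12 N) (contact force between anything else and card above 12 N).
It fails at once if a bystander is moved by more than 30 mm (distance of any of tape, jar, brush, bottle, candlestick, keepbox from where it was at the start of the episode above 0.03 m).
It also fails if it takes over 59 s, if anything falls off the work surface, if the arm or the gripper's body presses on something with over 40 N, if the wrist force passes 120 N, or if a joint passes its speed limit or range.

## Robot

A 6-joint arm with a two-finger parallel gripper is mounted at the origin on the work surface. World frame = base frame: x ahead of the robot, y to its left, z up, the work surface at z = 0. Lengths are in m, angles in rad, forces in N, time in s.
With the tool pointing down it reaches from about 0.375 to 0.9 m from the base axis. Payload 3.1 kg.
Tool frame: the origin (TCP) lies at the very end of the fingers, on their centre line; the grasp point (between the pads) lies 19 mm behind it (robot.hold_point_z is the z of the grasp point in the tool frame, in m); z points along the fingers, y is the direction in which the jaws open and shut (so a half turn about z gives the same grasp; the last joint's range is limited). The gripper opens to 87 mm and grips with 3 to 60 N. Pads are 19 mm wide; open, the fingers measure 117 mm over their backs; the gripper's body (75 mm by 190 mm) begins 51 mm behind the grasp point.
Start: joints at [0.972, 0.527, 1.433, -0, 1.181, -0.178], TCP at [0.255, 0.57, 0.223] pointing down, gripper open.
Joint ranges: [-3.08, 3.08], [-0.75, 2.2], [0.22, 2.44], [-1.43, 4.57], [0, 2.65], [-2.85, 2.85]. Speed limits (rad/s): [2.79, 2.79, 3.14, 3.14, 3.14, 3.14].

## Interface

Orientations are given as a unit quaternion [x, y, z, w].
In Python, from rig import robot, viewer, spotter gives the robot as it stands.
- The arm moves only by the shell command python3 -m crank 'ROWS' [FORCE]. ROWS is text: rows parted by semicolons, each of 7 numbers parted by spaces: the turn, a rotation vector about the tool's x, y, z in units of 5 degrees (1.0 is 5 degrees), then the shift along the tool's x, y, z in units of 40 mm (1.0 is 40 mm), then the gripper's target within -1 to 1 (shut at 1, half-way at 0, fully open at -1). A call has 1 to 5 rows; each row shifts and turns the pose as measured when the row begins, along the tool's axes as they then stand; what a row does not reach is not made up. A row lasts 1/8 s, in which the tool goes at most 62.5 mm and 10.7 degrees, less where a joint would pass 70% of its speed; a pose out of reach is approached as far as the arm can. A call is refused whole if a number of a shift passes 1 or a number of a turn 1, either way. A call with a gripper value outside its range is refused whole. The fingers move at their own pace and stop on an object; FORCE is the grip in N (left out, the last holds). Time passes only in rows, so rows that do not move let the fingers close. It gives the time, the measured TCP pose, the force and the opening at its end, in the units of the state.
- robot.get_obs(): the state, without advancing time (a new reading comes with each control period).
- viewer.camera(name): name is "scene" or "side" or "wrist"; returns a dict with "img" (480x640x3 uint8, red, green, blue), "camera_matrix" (3x3 intrinsics, pixels), "distortion" ([k1, k2, p1, p2, k3] as OpenCV has them; the pictures are not rectified), "xyz" and "attitude" of the camera in the world. Camera axes: x right, y down, z forward; pixel columns grow to the right and rows downward; lengths in m; the calibration is good to about 2 mm. A picture is of the moment at which its call begins. There is no depth.
- robot.hand_in(): hands the job in, once; it reports no verdict.
Trained networks look in a picture, given as the dict that the camera call returned (one of the last four; its "shot" number tells which), for a name from the list of things; names that differ only in an ending like _2 or _b are one class to them, and where a whole thing is asked for, a point or a joint stands for the part that bears it (a point fixed in the world has none). Each returns a list of dicts, best first, with "score" (0 to 1); they miss things now and then, are a little off and sometimes report something else, mostly with a low value. They report only what shows in the picture. A call takes as long as a camera call. They do not tell look-alikes from the thing itself.
- spotter.boxes_of(name, picture): "at" ([x, y, z] in m, in the coordinates of the camera as it stood for that picture, good to about 4 mm: the middle of the surface that is visible of it).
The state is a dict: "time": time; "q": joint angles; "joint_velocities": joint speeds; "joint_torque": joint torques, N m; "position": TCP position; "tool_rot": TCP orientation; "ft_force": force on the tool from outside, world axes, zero at the start; "moment": the same for the moment, N m; "grip_width": finger opening in m.
Only numpy, scipy, OpenCV 4.12 (cv2) and the standard library are available. Lean on these libraries where they do the work, as an engineer would, in place of code of your own. Each camera call takes 0.05 s, during which the arm holds its last target.

## Working session

There is one attempt and no reset: what is moved stays moved. The work goes in short steps, Python scripts to look and compute and a shell command to move; the robot and the scene stay as the last step left them, time stands still between calls to the robot, and variables do not carry over. Pictures are saved under pics/ and viewed, and the job is handed in when it is done.

```bash
ls -la; mkdir -p pics
cat > h.py <<'E'
import numpy as np, cv2
from scipy.spatial.transform import Rotation as R
from rig import robot, viewer, spotter
def Rm(a):
    a=np.array(a,float)
    return R.from_quat(a).as_matrix() if a.shape==(4,) else a
def snap(n,fn=None):
    p=viewer.camera(n)
    if fn: cv2.imwrite('pics/'+fn,p['img'][:,:,::-1])
    return p
def w(p,at): return Rm(p['attitude'])@np.array(at)+np.array(p['xyz'])
def pix(p,X):
    Rc=Rm(p['attitude']); t=-Rc.T@np.array(p['xyz'])
    return cv2.projectPoints(np.array(X,float).reshape(-1,1,3),cv2.Rodrigues(Rc.T)[0],t,np.array(p['camera_matrix']),np.array(p['distortion']))[0].reshape(-1,2)
def ray(p,uv,z):
    n=cv2.undistortPoints(np.array(uv,float).reshape(-1,1,2),np.array(p['camera_matrix']),np.array(p['distortion'])).reshape(-1,2)
    d=np.c_[n,np.ones(len(n))]@Rm(p['attitude']).T; c=np.array(p['xyz'])
    return c+d*((z-c[2])/d[:,2])[:,None]
E
python3 - <<'E'
from h import *
np.set_printoptions(precision=3,suppress=True)
for n in ['scene','side']:
    p=snap(n,n+'0.png'); print(n,p['xyz'])
    for k in 'pot_large pot_middle pot_small clip rest card tape jar brush bottle candlestick keepbox'.split():
        for d in spotter.boxes_of(k,p)[:3]: print(k,round(d['score'],2),w(p,d['at']),pix(p,w(p,d['at']))[0].round())
o=robot.get_obs(); print(o)
E
```

```text
total 12
drwxr-xr-x  3 agent agent 4096 Dec  6 20:57 .
drwxr-xr-x 23 root  root  4096 Dec  6 20:57 ..
drwxr-xr-x  2 agent agent 4096 Dec  6 20:57 pics
scene [ 1.05  -0.432  0.758]
pot_large 0.88 [0.445 0.118 0.033] [324. 202.]
pot_middle 0.69 [ 0.467 -0.119  0.018] [242. 267.]
pot_middle 0.64 [0.598 0.21  0.035] [406. 219.]
pot_middle 0.24 [ 0.469 -0.114  0.082] [240. 244.]
pot_small 0.9 [0.462 0.277 0.046] [381. 172.]
pot_small 0.61 [0.4   0.349 0.045] [383. 148.]
clip 0.81 [ 0.435 -0.015  0.037] [273. 227.]
clip 0.68 [ 0.466 -0.114  0.085] [240. 242.]
rest 0.73 [ 0.468 -0.116  0.017] [243. 267.]
card 0.62 [ 0.527 -0.32   0.03 ] [165. 341.]
tape 0.5 [ 0.469 -0.12   0.019] [242. 268.]
jar 0.73 [0.598 0.208 0.037] [405. 219.]
jar 0.65 [0.65  0.028 0.05 ] [362. 272.]
brush 0.79 [ 0.373 -0.211  0.014] [177. 265.]
bottle 0.89 [0.702 0.352 0.105] [494. 189.]
candlestick 0.92 [ 0.717 -0.347  0.018] [214. 437.]
candlestick 0.58 [ 0.474 -0.121  0.015] [243. 271.]
keepbox 0.7 [0.744 0.087 0.043] [421. 288.]
side [0.532 0.699 0.614]
pot_large 0.96 [0.448 0.131 0.036] [372. 309.]
pot_middle 0.8
[... 428 characters left out ...]
  0.015] [283. 222.]
jar 0.58 [0.63  0.054 0.039] [274. 275.]
brush 0.88 [ 0.355 -0.188  0.017] [402. 219.]
brush 0.48 [ 0.706 -0.332  0.038] [263. 177.]
candlestick 0.86 [ 0.711 -0.334  0.041] [261. 175.]
keepbox 0.57 [0.73  0.127 0.045] [214. 298.]
{'time': 1.3, 'q': array([ 0.971,  0.527,  1.433,  0.   ,  1.181, -0.178]), 'joint_velocities': array([-0.001,  0.001, -0.001,  0.   , -0.   , -0.   ]), 'joint_torque': array([  0.001, -44.002, -17.698,   0.063,   0.051,  -0.   ]), 'position': array([0.255, 0.57 , 0.223]), 'tool_rot': array([ 0.209,  0.978,  0.   , -0.   ]), 'ft_force': array([-0.476,  0.298,  0.528]), 'moment': array([-0.018, -0.015, -0.014]), 'grip_width': 0.08675233870042602}
```

View pics/scene0.png

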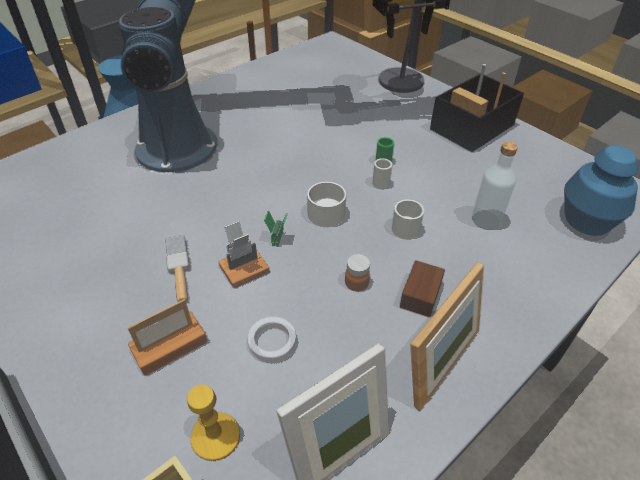

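View pics/side0.png

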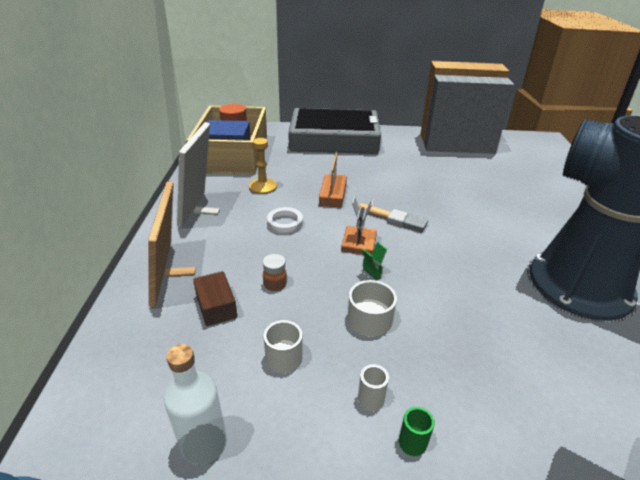

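```bash
cat > ov.py <<'E'
from h import *
th=np.linspace(0,2*np.pi,60)
def circ(x,y,z,r): return np.c_[x+r*np.cos(th),y+r*np.sin(th),np.full(60,z)]
def crop(img,u,v,hw,hh,k): 
    u=int(np.clip(u,hw,640-hw));v=int(np.clip(v,hh,480-hh))
    return cv2.resize(img[v-hh:v+hh,u-hw:u+hw],None,fx=k,fy=k,interpolation=cv2.INTER_CUBIC),u-hw,v-hh
E
cat > m1.py <<'E'
from ov import *
import sys
c={'L':(.446,.124,.042),'M':(.597,.22,.031),'S':(.46,.29,.021)}
for a in sys.argv[2:]:
    k,x,y=a.split(','); c[k]=(float(x),float(y),c[k][2])
rows=[]
for n in ['scene','side']:
    p=snap(n); r=[]
    for k,(x,y,rad) in c.items():
        u,v=pix(p,[x,y,.035])[0]
        im,u0,v0=crop(p['img'][:,:,::-1],u,v,33,33,6); im=np.ascontiguousarray(im)[:396,:396]
        im=cv2.resize(im,(264,264)); s=4
        for z,rr,col in [(.06,rad,(0,0,255)),(0,rad,(255,0,0)),(.06,rad-.004,(0,200,0))]:
            q=(pix(p,circ(x,y,z,rr))-[u0,v0])*s+s/2
            cv2.polylines(im,[q.round().astype(int)],True,col,1)
        r.append(im)
    rows.append(np.hstack(r))
cv2.imwrite('pics/'+sys.argv[1],np.vstack(rows))
E
python3 m1.py m1.png
```

```text
(no output)
```

View pics/m1.png

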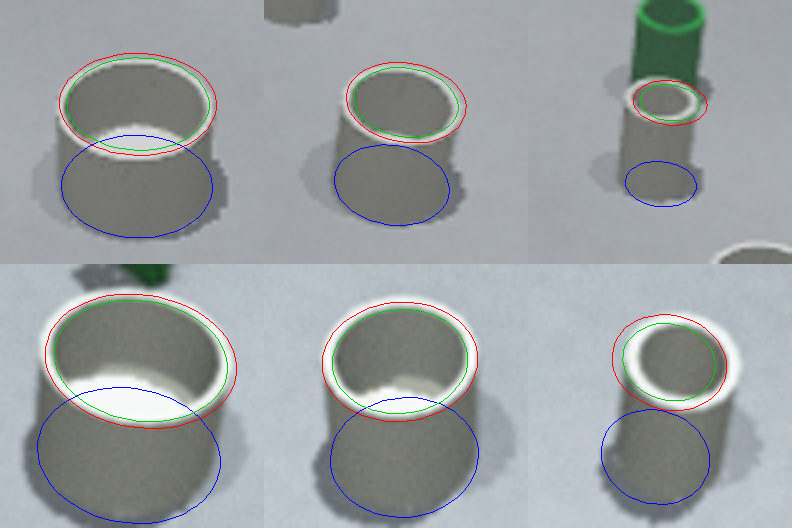

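```bash
cat > fit.py <<'E'
from ov import *
def fitpot(ps,x,y,rad,z=.06,rng=.01):
    best=None; sc={}
    gs=[cv2.GaussianBlur(cv2.cvtColor(p['img'],cv2.COLOR_RGB2GRAY),(3,3),0).astype(np.float32) for p in ps]
    def S(x,y):
        t=0
        for p,g in zip(ps,gs):
            f=lambda r:cv2.remap(g,*[a.astype(np.float32).reshape(-1,1) for a in pix(p,circ(x,y,z,r)).T],cv2.INTER_LINEAR).mean()
            t+=f(rad-.002)-.5*f(rad+.004)-.5*f(rad-.008)
        return t
    for st,n in [(.002,int(rng/.002)),(.0005,5)]:
        G=[(S(x+i*st,y+j*st),x+i*st,y+j*st) for i in range(-n,n+1) for j in range(-n,n+1)]
        s,x,y=max(G)
    return round(x,4),round(y,4),s
if __name__=='__main__':
    a,b=snap('scene'),snap('side')
    for k,v in {'L':(.446,.124,.042),'M':(.597,.22,.031),'S':(.46,.29,.021)}.items():
        print(k,fitpot([a],*v),fitpot([b],*v),fitpot([a,b],*v))
E
python3 fit.py
```

```text
L (0.4475, 0.1205, np.float32(35.87903)) (0.4475, 0.1205, np.float32(67.99279)) (0.4475, 0.1205, np.float32(103.87182))
M (0.597, 0.217, np.float32(41.932076)) (0.597, 0.217, np.float32(76.67631)) (0.597, 0.217, np.float32(118.60838))
S (0.455, 0.288, np.float32(35.473717)) (0.4545, 0.2895, np.float32(91.021416)) (0.4545, 0.289, np.float32(123.55182))
```

```bash
cat > to.py <<'E'
import sys
from h import *
# usage: x y z [yaw of tool y in deg]
o=robot.get_obs(); Rt=Rm(o['tool_rot']); P=np.array(o['position'])
np.set_printoptions(precision=3,suppress=True)
a=list(map(float,sys.argv[1:]))
d=Rt.T@(np.array(a[:3])-P)/.04
yv=Rt[:,1]; yaw=np.degrees(np.arctan2(yv[1],yv[0]))
rot=''
if len(a)>3:
    e=(a[3]-yaw+90)%180-90   # nearest half-turn
    t=np.radians(yaw+e); Y=np.array([np.cos(t),np.sin(t),0]); Z=np.array([0,0,-1.]); X=np.cross(Y,Z)
    rot=np.degrees(R.from_matrix(Rt.T@np.c_[X,Y,Z]).as_rotvec())/5
print('t',o['time'],'pos',P,'yaw',yaw.round(2),'tilt',Rt[:,2],'q',o['q'],'w',o['grip_width'],'F',o['ft_force'],'\nshift units',d,'turn units',rot)
E
python3 -m crank '0 0 0 -1 -.4 0 -1;0 0 0 -1 -.4 0 -1;0 0 0 -1 -.4 0 -1;0 0 0 -1 -.4 0 -1;0 0 0 -1 -.4 0.3 -1' 20; python3 to.py .597 .217 .1 66
```

```text
time: 2.12
position: [0.4083, 0.4154, 0.2116]
tool_rot: [0.205, 0.979, 0.002, 0.001]
ft_force: [1.2, 0.6, -0.5]
grip_width: 0.0869
t 2.125 pos [0.408 0.415 0.212] yaw 66.3 tilt [ 0.004  0.004 -1.   ] q [ 0.602  0.481  1.558  0.001  1.098 -0.556] w 0.08687216331402911 F [ 1.155  0.604 -0.542] 
shift units [-6.308 -2.661  2.788] turn units [0.059 0.021 0.061]
```

```bash
python3 -m crank '0 0 0 -1 -.43 0.4 -1;0 0 0 -1 -.43 0.4 -1;0 0 0 -1 -.43 0.4 -1;0 0 0 -1 -.43 0.4 -1;0 0 0 -1 -.43 0.4 -1' ; python3 to.py .597 .217 .1 66
```

```text
time: 2.75
position: [0.5634, 0.2519, 0.1309]
tool_rot: [0.205, 0.979, 0.004, 0.003]
ft_force: [0.8, 0.0, -0.1]
grip_width: 0.087
t 2.75 pos [0.563 0.252 0.131] yaw 66.31 tilt [ 0.008  0.006 -1.   ] q [ 0.237  0.625  1.543  0.005  0.964 -0.923] w 0.08703794439096796 F [ 0.79   0.014 -0.125] 
shift units [-1.115 -0.469  0.773] turn units [0.106 0.058 0.061]
```

```bash
python3 -m crank '0 0 0 -1 -.4 0.2 -1;0 0 0 -.3 -.1 0.2 -1' ; python3 to.py .597 .217 .05 66
```

```text
time: 3.0
position: [0.606, 0.2094, 0.1137]
tool_rot: [0.207, 0.978, 0.004, 0.004]
ft_force: [-0.4, 0.0, -0.5]
grip_width: 0.087
t 3.0 pos [0.606 0.209 0.114] yaw 66.12 tilt [ 0.009  0.006 -1.   ] q [ 0.156  0.676  1.49   0.006  0.966 -1.001] w 0.08699703162326845 F [-0.428  0.042 -0.539] 
shift units [0.292 0.066 1.59 ] turn units [0.108 0.063 0.023]
```

```bash
python3 -m crank '.1 .06 0 .28 .06 .5 -1;0 0 0 0 0 .5 -1;0 0 0 0 0 .4 -1' ; python3 to.py .597 .217 .048 66
```

```text
time: 3.38
position: [0.593, 0.2194, 0.0546]
tool_rot: [0.207, 0.978, 0.0, -0.002]
ft_force: [-0.1, -0.1, 0.4]
grip_width: 0.0871
t 3.375 pos [0.593 0.219 0.055] yaw 66.14 tilt [-0.003  0.001 -1.   ] q [ 0.177  0.754  1.532  0.002  0.859 -0.979] w 0.08706620993813491 F [-0.107 -0.137  0.426] 
shift units [-0.117 -0.013  0.165] turn units [-0.004 -0.041  0.028]
```

```bash
python3 -m crank '0 0 0 -.12 0 .16 -1;0 0 0 0 0 0 0.2;0 0 0 0 0 0 1;0 0 0 0 0 0 1' 20; python3 to.py .597 .217 .048 66
```

```text
time: 3.88
position: [0.5949, 0.2199, 0.0469]
tool_rot: [0.205, 0.979, -0.0, -0.003]
ft_force: [0.6, 0.1, -0.9]
grip_width: 0.0649
t 3.875 pos [0.595 0.22  0.047] yaw 66.34 tilt [-0.007  0.001 -1.   ] q [ 0.177  0.768  1.527  0.003  0.853 -0.983] w 0.06494265903645588 F [ 0.616  0.104 -0.912] 
shift units [-0.078 -0.045 -0.029] turn units [-0.021 -0.074  0.068]
```

```bash
python3 -m crank '0 0 0 0 0 0 1;0 0 0 0 0 0 1' 20;  python3 -m crank '0 0 0 0 0 -1 1;0 0 0 0 0 -1 1' 20;python3 to.py .4475 .1205 .12 66; python3 -c "
from h import *
snap('wrist','w1.png');snap('side','s1.png')"
```

```text
time: 4.12
position: [0.5949, 0.2197, 0.0473]
tool_rot: [0.205, 0.979, -0.0, -0.003]
ft_force: [-0.2, 0.9, -1.9]
grip_width: 0.0604
time: 4.38
position: [0.5923, 0.2188, 0.1246]
tool_rot: [0.206, 0.979, -0.002, -0.008]
ft_force: [-0.0, -0.1, -2.5]
grip_width: 0.0605
t 4.375 pos [0.592 0.219 0.125] yaw 66.27 tilt [-0.016 -0.001 -1.   ] q [ 0.176  0.659  1.488  0.003  1.011 -0.982] w 0.06051602230355544 F [-0.001 -0.05  -2.526] 
shift units [ 2.322 -3.705  0.176] turn units [-0.081 -0.169  0.054]
```

View pics/w1.png

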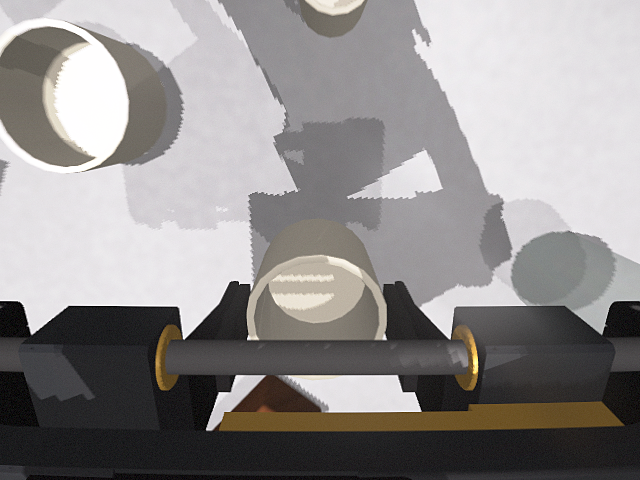

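View pics/s1.png

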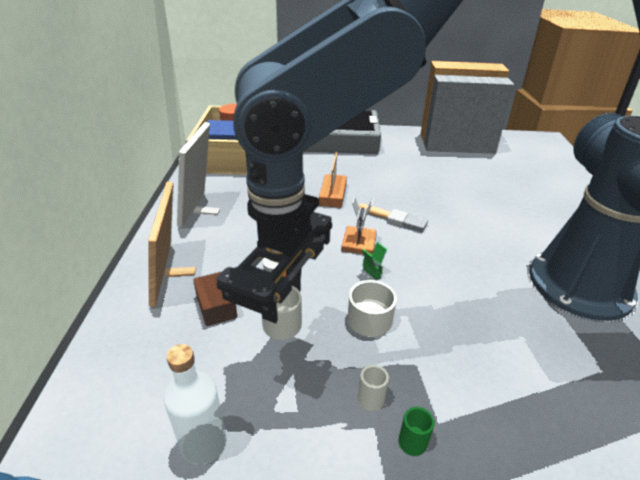

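```bash
python3 -m crank '0 -.17 0 .6 -.9 -.2 1;0 0 0 .6 -.9 0 1;0 0 0 .6 -.9 0 1;0 0 0 .45 -.7 0 1;0 0 0 0 0 0 1'; python3 to.py .4448 .1217 .12 66; python3 -c "
from h import *
snap('wrist','w2.png');snap('side','s2.png')"
```

```text
time: 5.1
position: [0.4515, 0.1288, 0.1316]
tool_rot: [0.205, 0.979, -0.002, 0.002]
ft_force: [0.6, 0.4, -1.8]
grip_width: 0.0608
t 5.1 pos [0.452 0.129 0.132] yaw 66.29 tilt [ 0.003 -0.005 -1.   ] q [ 0.042  0.47   1.905 -0.007  0.764 -1.11 ] w 0.06080327965641316 F [ 0.61   0.382 -1.82 ] 
shift units [ 0.084 -0.23   0.291] turn units [-0.036  0.049  0.058]
```

View pics/w2.png

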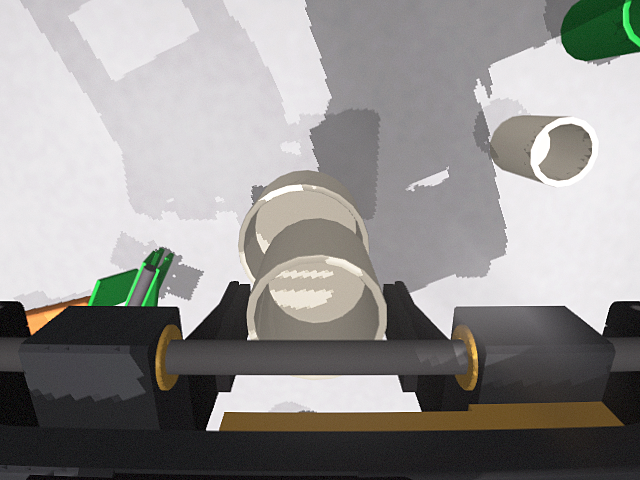

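View pics/s2.png

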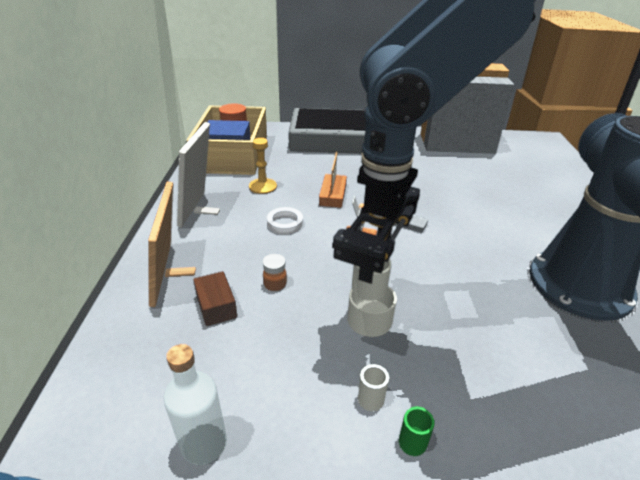

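```bash
python3 -m crank '0 0 0 .08 -.23 0 1;0 0 0 0 0 0 1'
cat > m2.py <<'E'
from ov import *
import sys
fn,rad,dx,dz=sys.argv[1],*map(float,sys.argv[2:5])
X,Y,Rb,Zb=map(float,sys.argv[5:9])
p=snap('wrist'); o=robot.get_obs(); P=np.array(o['position']);Rt=Rm(o['tool_rot'])
im=np.ascontiguousarray(p['img'][:,:,::-1])
c=np.c_[np.cos(th),np.sin(th),0*th]
def dr(q,col): cv2.polylines(im,[q.round().astype(int)],True,col,1)
for d in (dx-.003,dx,dx+.003): dr(pix(p,(c*rad+[d,0,-dz])@Rt.T+P),(0,0,255) if d==dx else (0,200,255))
dr(pix(p,(c*rad+[dx,0,.06-dz])@Rt.T+P),(255,0,0))
dr(pix(p,circ(X,Y,Zb,Rb)),(0,200,0))
cv2.imwrite('pics/'+fn,im)
print((Rt@[dx,0,0]+P).round(4))
E
python3 m2.py w3.png .031 -.003 .012 .4475 .1205 .042 .06; python3 to.py .4448 .1217 .12 66
```

```text
time: 5.45
position: [0.4506, 0.1226, 0.1318]
tool_rot: [0.205, 0.979, -0.001, 0.005]
ft_force: [-0.1, 0.4, -2.9]
grip_width: 0.0604
[0.4542 0.1215 0.132 ]
t 5.5 pos [0.451 0.123 0.132] yaw 66.38 tilt [ 0.012 -0.004 -1.   ] q [ 0.029  0.465  1.916 -0.006  0.749 -1.125] w 0.06042891988740188 F [ 0.23   0.412 -1.685] 
shift units [ 0.146 -0.091  0.297] turn units [0.014 0.142 0.076]
```

View pics/w3.png

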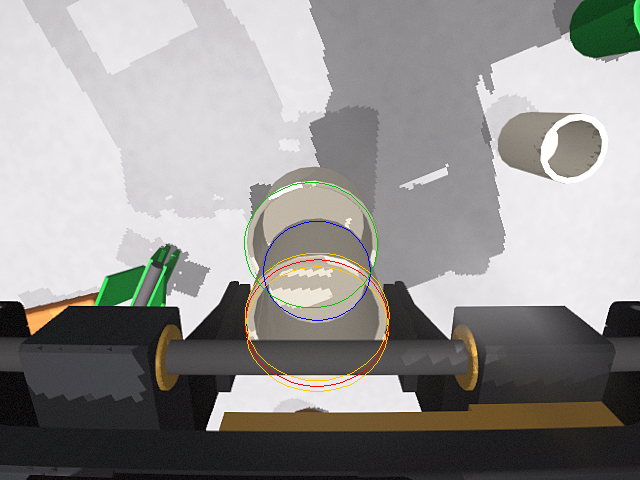

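```bash
python3 -m crank '0 .14 0 .1 -.08 0 1;0 0 0 0 0 0 1;0 0 0 0 0 .3 1'; python3 to.py .446 .121 .064 66
```

```text
time: 5.88
position: [0.4481, 0.1217, 0.1202]
tool_rot: [0.204, 0.979, 0.001, 0.002]
ft_force: [-0.1, -0.4, -1.9]
grip_width: 0.0611
t 5.875 pos [0.448 0.122 0.12 ] yaw 66.41 tilt [ 0.004  0.002 -1.   ] q [ 0.023  0.486  1.929  0.002  0.723 -1.138] w 0.06110820112125912 F [-0.067 -0.352 -1.931] 
shift units [ 0.045 -0.041  1.405] turn units [0.035 0.033 0.081]
```

```bash
python3 -m crank '0 0 0 .05 -.04 .4 1;0 0 0 0 0 .4 1;0 0 0 0 0 .35 1;0 0 0 0 0 .15 1;0 0 0 0 0 0 1'; python3 to.py .446 .121 .064 66
```

```text
time: 6.5
position: [0.4452, 0.1213, 0.0636]
tool_rot: [0.204, 0.979, 0.001, 0.001]
ft_force: [-0.2, -0.0, -2.3]
grip_width: 0.0602
t 6.5 pos [0.445 0.121 0.064] yaw 66.42 tilt [ 0.001  0.002 -1.   ] q [ 0.022  0.598  1.971  0.003  0.571 -1.14 ] w 0.06016462028266638 F [-0.215 -0.011 -2.257] 
shift units [-0.02   0.001 -0.011] turn units [0.023 0.008 0.085]
```

```bash
python3 -m crank '0 0 0 0 0 .03 1;0 0 0 0 0 0 -.2;0 0 0 0 0 0 -.4;0 0 0 0 0 0 -1;0 0 0 0 0 -.5 -1' ; python3 -m crank '0 0 0 0 0 -1 -1;0 0 0 0 0 -.4 -1'; python3 to.py .4545 .289 .1 66; python3 -c "
from fit import *
a,b=snap('wrist','w4.png'),snap('side')
for ps in ([b],): print(fitpot(ps,.4475,.1205,.042),fitpot(ps,.4475,.1205,.031,.074),fitpot(ps,.4545,.289,.021))
"
```

```text
time: 7.12
position: [0.4457, 0.1213, 0.0832]
tool_rot: [0.204, 0.979, 0.001, 0.001]
ft_force: [0.0, -0.2, 0.2]
grip_width: 0.0736
time: 7.38
position: [0.4459, 0.1211, 0.1413]
tool_rot: [0.204, 0.979, 0.001, 0.002]
ft_force: [0.2, -0.3, -1.1]
grip_width: 0.0855
t 7.375 pos [0.446 0.121 0.141] yaw 66.42 tilt [ 0.004  0.002 -1.   ] q [ 0.022  0.444  1.916  0.002  0.778 -1.139] w 0.08547922140272847 F [ 0.217 -0.276 -1.057] 
shift units [1.485 3.928 1.041] turn units [0.034 0.031 0.084]
(0.4475, 0.119, np.float32(21.82043)) (0.449, 0.12, np.float32(20.958168)) (0.455, 0.2895, np.float32(111.11563))
```

View pics/w4.png

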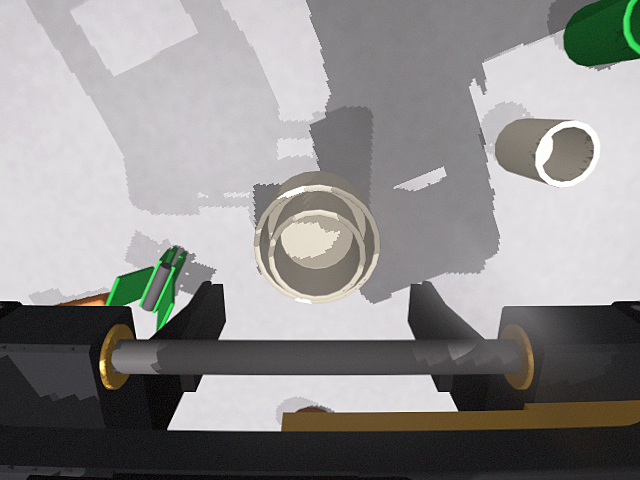

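```bash
python3 -m crank '0 0 0 .35 .95 0 -1;0 0 0 .35 .95 0 -1;0 0 0 .35 .95 .2 -1;0 0 0 .3 .8 .4 -1;0 0 0 0 0 .2 -1'; python3 to.py .4545 .289 .048 66
```

```text
time: 8.1
position: [0.4564, 0.2803, 0.1067]
tool_rot: [0.206, 0.979, 0.001, 0.003]
ft_force: [0.2, -0.1, -0.3]
grip_width: 0.0872
t 8.1 pos [0.456 0.28  0.107] yaw 66.25 tilt [ 0.006  0.002 -1.   ] q [ 0.342  0.577  1.765 -0.001  0.793 -0.813] w 0.08717451187817889 F [ 0.231 -0.133 -0.333] 
shift units [0.139 0.175 1.466] turn units [0.046 0.06  0.049]
```

```bash
python3 -m crank '0 0 0 .14 .18 .4 -1;0 0 0 0 0 .4 -1;0 0 0 0 0 .4 -1;0 0 0 0 0 .2 -1;0 0 0 0 0 0 -1'; python3 to.py .4545 .289 .048 66
```

```text
time: 8.72
position: [0.4516, 0.286, 0.0448]
tool_rot: [0.208, 0.978, -0.001, -0.0]
ft_force: [0.5, -0.8, 0.4]
grip_width: 0.087
t 8.725 pos [0.452 0.286 0.045] yaw 66.02 tilt [-0.    -0.001 -1.   ] q [ 0.356  0.686  1.794 -0.002  0.663 -0.795] w 0.08699854762276714 F [ 0.477 -0.833  0.431] 
shift units [-0.036  0.098 -0.08 ] turn units [-0.017  0.003  0.004]
```

```bash
python3 -m crank '0 0 0 -.03 .1 -.07 -.6;0 0 0 0 0 0 0.1;0 0 0 0 0 0 1;0 0 0 0 0 0 1;0 0 0 0 0 0 1' 20; python3 -m crank '0 0 0 0 0 0 1;0 0 0 0 0 0 1';python3 to.py .4545 .289 .048 66
```

```text
time: 9.35
position: [0.4559, 0.2896, 0.0496]
tool_rot: [0.208, 0.978, 0.0, 0.002]
ft_force: [0.3, 0.8, -0.2]
grip_width: 0.0448
time: 9.6
position: [0.4558, 0.2896, 0.0497]
tool_rot: [0.208, 0.978, 0.0, 0.002]
ft_force: [-0.4, 0.0, 0.3]
grip_width: 0.0406
t 9.6 pos [0.456 0.29  0.05 ] yaw 65.99 tilt [ 0.003 -0.    -1.   ] q [ 0.36   0.68   1.781 -0.002  0.678 -0.79 ] w 0.040589176092221686 F [-0.351  0.018  0.331] 
shift units [ 0.023 -0.027  0.042] turn units [ 0.014  0.035 -0.002]
```

```bash
python3 -m crank '0 0 0 0 0 -.9 1;0 0 0 0 0 -1 1;0 0 0 -.2 -.5 -.8 1;0 0 0 -.35 -.95 0 1;0 0 0 -.35 -.95 0 1';python3 to.py .4485 .120 .16 66
```

```text
time: 10.22
position: [0.4494, 0.187, 0.1601]
tool_rot: [0.205, 0.979, -0.0, 0.002]
ft_force: [0.1, -0.3, -1.0]
grip_width: 0.0404
t 10.225 pos [0.449 0.187 0.16 ] yaw 66.3 tilt [ 0.004 -0.001 -1.   ] q [ 0.165  0.438  1.84  -0.002  0.86  -0.991] w 0.04044530647077965 F [ 0.074 -0.328 -1.018] 
shift units [-0.651 -1.543  0.004] turn units [0.008 0.041 0.06 ]
```

```bash
python3 -m crank '0 0 0 -.4 -.8 0 1;0 0 0 -.25 -.6 0 1;0 0 0 0 0 0 1';python3 to.py .4485 .120 .16 66;  python3 m2.py w5.png .021 .001 .0103 .4485 .12 .031 .074; python3 -c "
from fit import *
b=snap('side')
print(fitpot([b],.4475,.1205,.042),fitpot([b],.4475,.1205,.031,.074))"
```

```text
time: 10.6
position: [0.4499, 0.1214, 0.1603]
tool_rot: [0.207, 0.978, -0.0, 0.002]
ft_force: [-0.0, -0.4, -0.1]
grip_width: 0.041
t 10.6 pos [0.45  0.121 0.16 ] yaw 66.1 tilt [ 0.003 -0.001 -1.   ] q [ 0.024  0.414  1.889 -0.002  0.836 -1.129] w 0.040981649430769644 F [-0.032 -0.386 -0.101] 
shift units [ 0.017 -0.046  0.009] turn units [0.003 0.037 0.02 ]
[0.449  0.1226 0.1604]
(0.448, 0.12, np.float32(20.143349)) (0.449, 0.119, np.float32(13.71236))
```

View pics/w5.png

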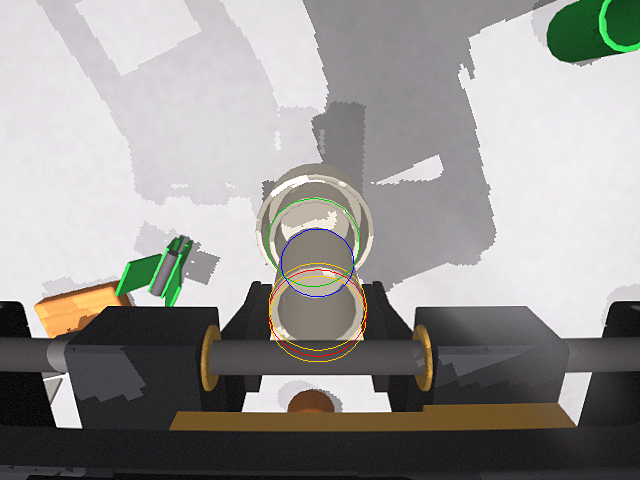

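```bash
python3 -m crank '0 0 0 -.02 -.06 .3 1;0 0 0 0 0 .4 1;0 0 0 0 0 .4 1;0 0 0 0 0 .3 1;0 0 0 0 0 0 1';python3 to.py .448 .1195 .0795 66
```

```text
time: 11.32
position: [0.4493, 0.1239, 0.1002]
tool_rot: [0.203, 0.979, 0.0, 0.001]
ft_force: [0.7, -0.5, -0.7]
grip_width: 0.0408
t 11.325 pos [0.449 0.124 0.1  ] yaw 66.58 tilt [ 0.002  0.    -1.   ] q [ 0.029  0.527  1.938 -0.     0.674 -1.133] w 0.04075573761196958 F [ 0.651 -0.457 -0.68 ] 
shift units [-0.014 -0.115  0.516] turn units [0.011 0.024 0.116]
```

```bash
python3 -m crank '0 0 0 0 -.1 0 1;0 0 0 0 0 .3 1;0 0 0 0 0 .2 1;0 0 0 0 0 0 1';python3 to.py .448 .1195 .0795 66
```

```text
time: 11.82
position: [0.4484, 0.1203, 0.0795]
tool_rot: [0.203, 0.979, 0.001, 0.002]
ft_force: [0.2, -0.4, -1.0]
grip_width: 0.0407
t 11.825 pos [0.448 0.12  0.08 ] yaw 66.61 tilt [ 0.004  0.    -1.   ] q [ 0.021  0.566  1.957  0.     0.613 -1.142] w 0.040704052848232364 F [ 0.216 -0.38  -0.987] 
shift units [ 0.002 -0.021  0.001] turn units [0.022 0.047 0.121]
```

```bash
python3 -m crank '0 0 0 0 0 .03 1;0 0 0 0 0 0 0;0 0 0 0 0 0 -.3;0 0 0 0 0 0 -.6;0 0 0 0 0 -.5 -.6' ; python3 -m crank '0 0 0 0 0 -1 -.6;0 0 0 0 0 -1 -.6;0 0 0 .4 -1 -.6 -.6;0 0 0 .4 -1 -.5 -.6;0 0 0 0 0 0 -.6'; python3 to.py .466 -.11 .2 90; python3 -c "
from fit import *
a,b,c=snap('wrist','w6.png'),snap('side','s6.png'),snap('scene','c6.png')
for ps in ([b],[c],[b,c]): print(fitpot(ps,.4475,.1205,.042),fitpot(ps,.4475,.1205,.031,.074),fitpot(ps,.4475,.1205,.021,.088))
"
```

```text
time: 12.45
position: [0.4481, 0.1202, 0.0982]
tool_rot: [0.203, 0.979, 0.0, 0.002]
ft_force: [1.0, 0.0, -0.9]
grip_width: 0.0647
time: 13.08
position: [0.3867, 0.0581, 0.2275]
tool_rot: [0.202, 0.979, 0.0, 0.005]
ft_force: [0.0, 1.1, -0.4]
grip_width: 0.0699
t 13.075 pos [0.387 0.058 0.227] yaw 66.7 tilt [ 0.009 -0.001 -1.   ] q [-0.139  0.199  1.981  0.     0.952 -1.303] w 0.0698892596221737 F [ 0.044  1.14  -0.416] 
shift units [-3.478 -3.077  0.711] turn units [ 0.007  0.108 -4.66 ]
(0.448, 0.121, np.float32(40.55372)) (0.449, 0.12, np.float32(38.53696)) (0.4475, 0.1205, np.float32(28.453236))
(0.4485, 0.12, np.float32(27.374367)) (0.4495, 0.1195, np.float32(24.350891)) (0.448, 0.119, np.float32(21.670254))
(0.448, 0.1205, np.float32(66.95)) (0.449, 0.1195, np.float32(62.392475)) (0.4475, 0.12, np.float32(48.363186))
```

View pics/w6.png

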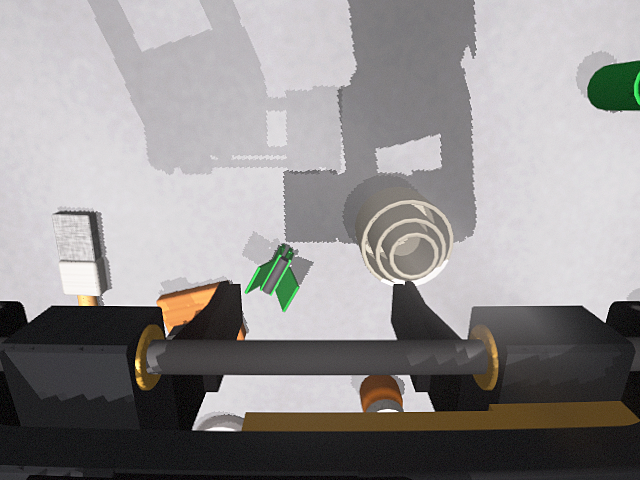

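View pics/s6.png

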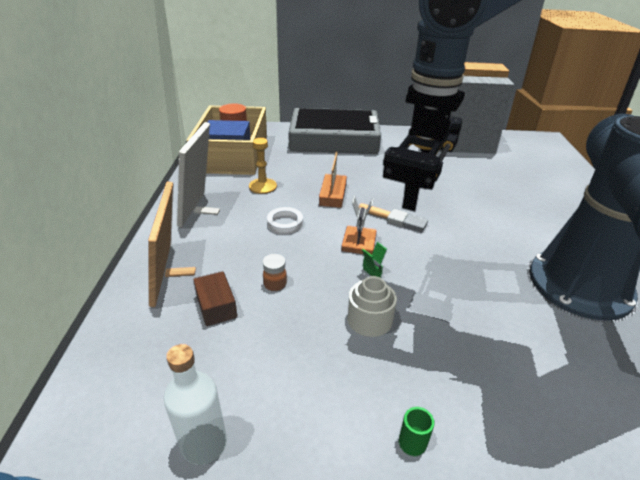

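View pics/c6.png

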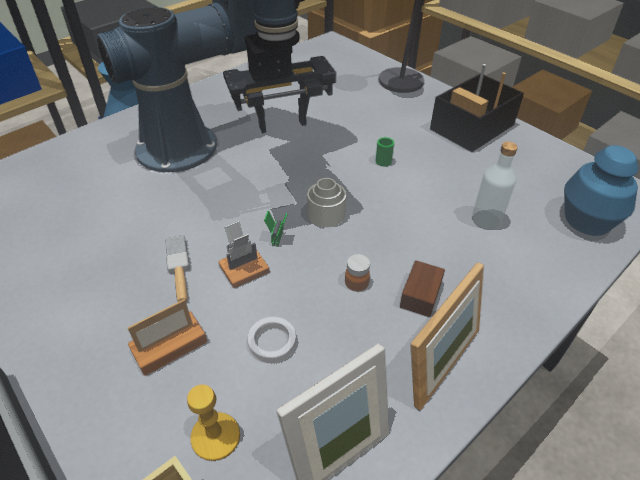

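```bash
python3 -c "
from h import *
p=snap('scene');np.set_printoptions(precision=4,suppress=True)
print('card',ray(p,[(145,370),(206,343)],0),ray(p,[(131,338),(188,304)],.1)); print('rest',ray(p,[(235,285),(269,267)],0))
rows=[]
for n,bs in (('scene',[(165,335),(243,255)]),('side',[(333,180),(358,225)])):
    p=snap(n); rows.append(np.hstack([cv2.resize(p['img'][v-36:v+36,u-48:u+48,::-1],(384,288),interpolation=cv2.INTER_CUBIC) for u,v in bs]))
cv2.imwrite('pics/z1.png',np.vstack(rows))
"
```

```text
card [[ 0.5341 -0.3701  0.    ]
 [ 0.5567 -0.2617  0.    ]] [[ 0.5377 -0.3681  0.1   ]
 [ 0.5393 -0.266   0.1   ]]
rest [[ 0.482  -0.1475  0.    ]
 [ 0.4888 -0.0697  0.    ]]
```

View pics/z1.png

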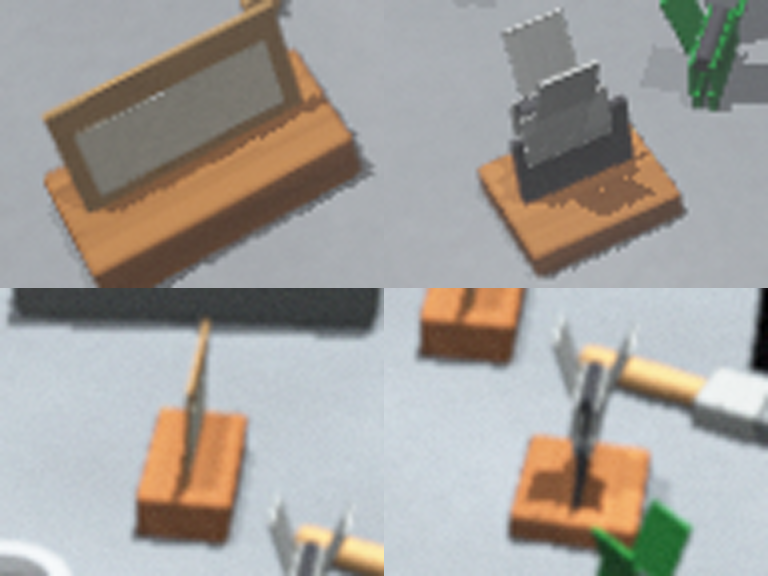

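```bash
cat > rc.py <<'E'
from h import *
from scipy.optimize import least_squares
a,b=snap('scene'),snap('side')
C=[(a,128.5,329,-.05,0,.1),(a,184.75,300,.05,0,.1),(a,141.25,367.75,-.06,-.03,.03),(a,206.25,334.75,.06,-.03,.03),(a,128.5,344.75,-.06,.03,.03),
(b,325.5,174.5,-.06,-.03,.03),(b,346.75,176,-.06,.03,.03),(b,319.75,197,.06,-.03,.03),(b,342.5,199,.06,.03,.03),(b,336.5,152.5,-.05,0,.1)]
Rr=[(a,219,262,-.04,.035,.018),(a,234,284.5,-.04,-.035,.018),(a,270,270.25,.04,-.035,.018),(a,255.5,243.25,.03,0,.06),
(b,347,226.25,-.04,-.035,.018),(b,376.5,229.5,-.04,.035,.018),(b,342,247,.04,-.035,.018),(b,374.5,250.25,.04,.035,.018)]
for nm,L,g in (('card',C,(.524,-.31,1.5)),('rest',Rr,(.466,-.11,1.5))):
    def f(v):
        c,s=np.cos(v[2]),np.sin(v[2]); r=[]
        for p,u,w_,x,y,z in L: r+=list(pix(p,[v[0]+c*x-s*y,v[1]+s*x+c*y,z])[0]-[u-.375,w_-.375])
        return np.array(r)
    q=least_squares(f,g,loss='soft_l1'); print(nm,q.x.round(4),np.degrees(q.x[2]).round(2)); print(f(q.x).reshape(-1,2).round(1).tolist())
E
python3 rc.py
```

```text
card [ 0.5224 -0.3138  1.4735] 84.42
[[-0.4, -0.4], [0.9, -0.7], [-0.3, 0.6], [0.0, -1.9], [-1.1, -2.0], [-1.2, -0.8], [-0.3, -0.5], [-1.5, -0.4], [-0.2, -0.3], [-0.5, -0.0]]
rest [ 0.4607 -0.1095  1.4343] 82.18
[[-1.1, -1.4], [-0.2, -1.0], [0.4, -4.2], [-0.0, -0.8], [-1.1, -0.9], [-0.3, -0.6], [-0.7, -0.8], [-0.9, -0.2]]
```

```bash
python3 -m crank '0 .1 1 0 0 0 -.6;0 0 1 0 0 0 -.6;0 0 1 0 0 0 -.6;0 0 1 0 0 0 -.6;0 0 1 0 0 0 -.6'; python3 -m crank '0 0 1 0 0 0 -.6;0 0 1 0 0 0 -.6;0 0 1 0 0 0 -.6;0 0 1 0 0 0 -.6;0 0 1 0 0 0 -.6';  python3 to.py .4607 -.1095 .17 -7.8
```

```text
time: 14.1
position: [0.3888, 0.0611, 0.2233]
tool_rot: [0.412, 0.911, 0.001, -0.004]
ft_force: [0.2, 0.3, -0.1]
grip_width: 0.0696
time: 14.72
position: [0.3893, 0.0627, 0.2211]
tool_rot: [0.604, 0.797, -0.002, -0.006]
ft_force: [-0.4, -0.5, -0.2]
grip_width: 0.0697
t 14.725 pos [0.389 0.063 0.221] yaw 15.64 tilt [-0.012  0.005 -1.   ] q [-0.128  0.223  1.97   0.004  0.961 -0.404] w 0.0697376734185788 F [-0.361 -0.466 -0.234] 
shift units [-4.637  0.571  1.234] turn units [-0.132 -0.068  4.687]
```

```bash
python3 -m crank '-.1 0 1 -.8 0 0 -.6;0 0 1 -.9 .1 0 -.6;0 0 1 -.9 .2 .2 -.6;0 0 1 -.9 .3 .3 -.6;0 0 .7 -.8 .3 .3 -.6';  python3 to.py .4607 -.1095 .16 -7.8
```

```text
time: 15.35
position: [0.444, -0.1079, 0.1852]
tool_rot: [0.756, 0.655, 0.001, -0.004]
ft_force: [-0.2, 0.5, -0.4]
grip_width: 0.07
t 15.35 pos [ 0.444 -0.108  0.185] yaw -8.16 tilt [-0.004  0.008 -1.   ] q [-0.487  0.364  1.878  0.007  0.907 -0.349] w 0.06997772444767342 F [-0.197  0.488 -0.423] 
shift units [0.014 0.422 0.627] turn units [-0.061 -0.087 -0.072]
```

```bash
python3 -m crank '-.06 -.08 0 0 .42 .3 -.6;0 0 0 0 0 0 -.6';  python3 to.py .4607 -.1095 .16 -7.8
cat > m3.py <<'E'
from ov import *
import sys
fn=sys.argv[1]; x,y,yw=map(float,sys.argv[2:5]); c,s=np.cos(yw),np.sin(yw)
ims=[]
for n in ['wrist','scene','side']:
    p=snap(n); im=np.ascontiguousarray(p['img'][:,:,::-1]); 
    def L(pts,col):
        P=[[x+c*a-s*b,y+s*a+c*b,z] for a,b,z in pts]
        cv2.polylines(im,[pix(p,P).round().astype(int)],False,col,1)
    L([(-.04,-.035,.018),(.04,-.035,.018),(.04,.035,.018),(-.04,.035,.018),(-.04,-.035,.018)],(255,0,0))
    L([(-.03,0,.06),(.03,0,.06)],(0,255,255))
    for sg in(-1,1): L([(-.015,sg*.0215,.112),(.015,sg*.0215,.112)],(0,0,255))
    L([(-.022,0,.078),(.022,0,.078)],(255,0,255))
    if n=='wrist': cv2.imwrite('pics/'+fn,im)
    else:
        u,v=pix(p,[x,y,.06])[0].astype(int); ims.append(cv2.resize(im[v-36:v+36,u-48:u+48],(384,288),interpolation=cv2.INTER_CUBIC))
cv2.imwrite('pics/z'+fn,np.hstack(ims))
E
python3 m3.py w7.png .4607 -.1095 1.434
```

```text
time: 15.6
position: [0.4619, -0.1125, 0.1709]
tool_rot: [0.757, 0.654, -0.0, -0.001]
ft_force: [-0.3, -0.9, 0.3]
grip_width: 0.0697
t 15.6 pos [ 0.462 -0.112  0.171] yaw -8.34 tilt [-0.002  0.001 -1.   ] q [-0.475  0.409  1.853  0.     0.883 -0.329] w 0.06969795251247597 F [-0.327 -0.907  0.308] 
shift units [ 0.069 -0.041  0.272] turn units [-0.024 -0.01  -0.109]
```

View pics/w7.png

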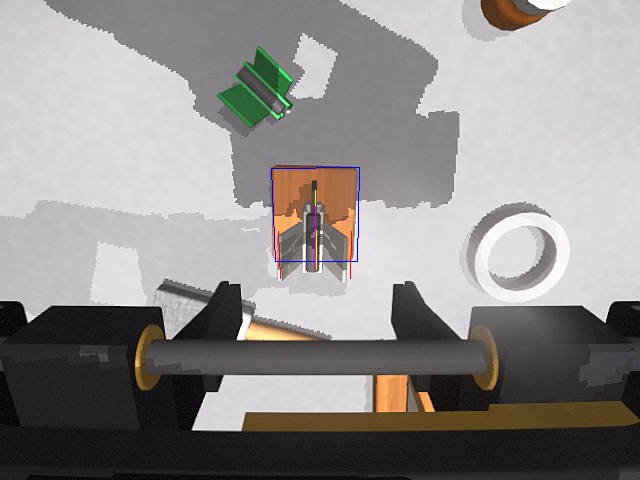

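View pics/zw7.png

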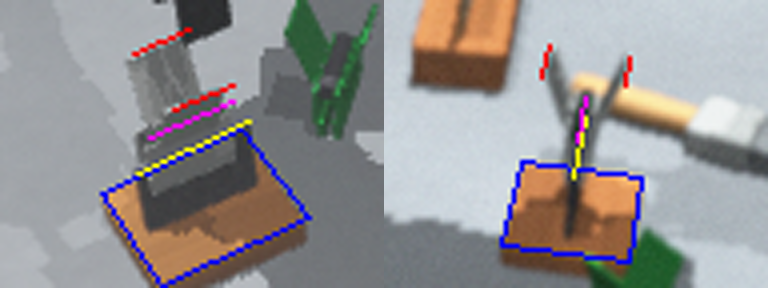

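```bash
python3 -m crank '0 0 0 0 -.05 .5 -.6;0 0 0 0 0 .5 -.6;0 0 0 0 0 .2 -.6;0 0 0 0 0 0 -.6';  python3 to.py .46 -.113 .086 -7.9;python3 m3.py w8.png .46 -.112 1.434
```

```text
time: 16.25
position: [0.4584, -0.1094, 0.1256]
tool_rot: [0.755, 0.656, 0.0, 0.001]
ft_force: [-0.0, 0.3, 0.2]
grip_width: 0.0694
t 16.25 pos [ 0.458 -0.109  0.126] yaw -8.08 tilt [ 0.001 -0.001 -1.   ] q [-0.472  0.483  1.906  0.     0.751 -0.331] w 0.0693548988745693 F [-0.015  0.278  0.153] 
shift units [-0.082  0.05   0.989] turn units [ 0.018  0.005 -0.037]
```

View pics/w8.png

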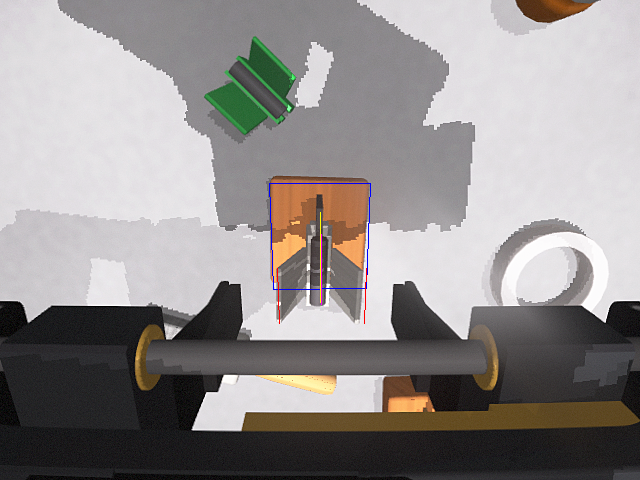

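View pics/zw8.png

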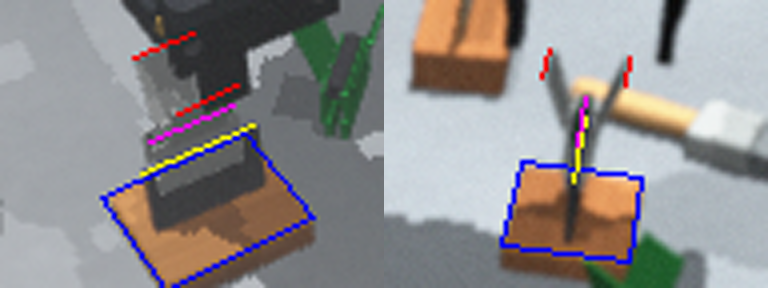

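```bash
python3 -m crank '0 0 0 -.06 .03 .3 -.6;0 0 0 0 0 .4 -.6;0 0 0 0 0 .28 -.6;0 0 0 0 0 0 -.6';  python3 to.py .4595 -.113 .086 -7.9
```

```text
time: 16.9
position: [0.4615, -0.1137, 0.0858]
tool_rot: [0.755, 0.655, 0.001, 0.003]
ft_force: [-0.7, 0.6, 0.1]
grip_width: 0.0696
t 16.9 pos [ 0.461 -0.114  0.086] yaw -8.1 tilt [ 0.006 -0.003 -1.   ] q [-0.477  0.561  1.928  0.     0.644 -0.336] w 0.06960915372658408 F [-0.723  0.63   0.083] 
shift units [ 0.009 -0.051 -0.004] turn units [ 0.078  0.027 -0.04 ]
```

```bash
python3 -m crank '.05 0 0 0 -.04 0 -.2;0 0 0 0 0 0 -.1;0 0 0 0 0 0 -.1' 25;  python3 to.py .4595 -.113 .086 -7.9; python3 m3.py w9.png .4593 -.112 1.434
```

```text
time: 17.27
position: [0.4603, -0.1138, 0.0864]
tool_rot: [0.755, 0.655, 0.0, 0.002]
ft_force: [0.7, 0.3, 0.3]
grip_width: 0.0502
t 17.275 pos [ 0.46  -0.114  0.086] yaw -8.11 tilt [ 0.003 -0.003 -1.   ] q [-0.478  0.56   1.928 -0.003  0.649 -0.334] w 0.050172746158015355 F [0.655 0.281 0.333] 
shift units [ 0.016 -0.023  0.01 ] turn units [ 0.04   0.033 -0.041]
```

View pics/w9.png

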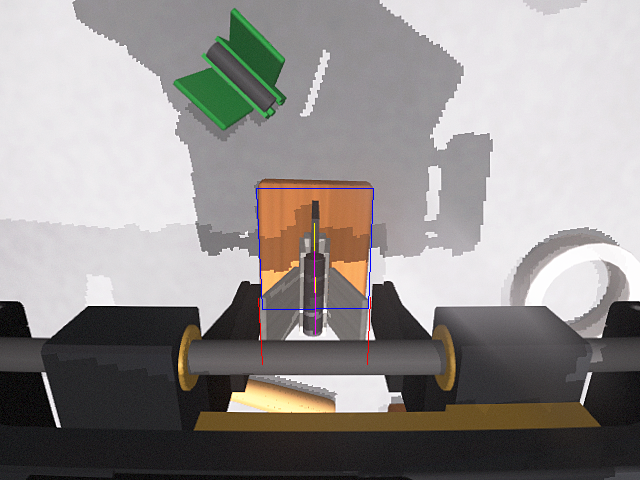

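View pics/zw9.png

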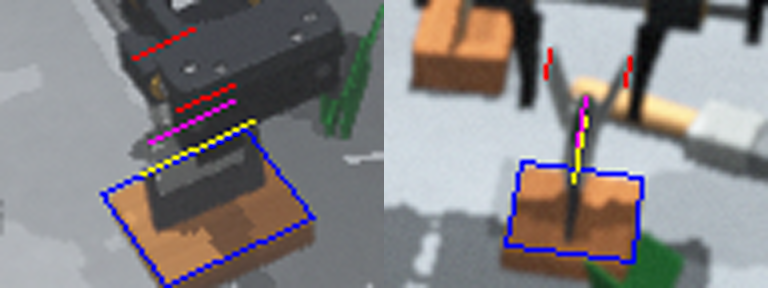

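```bash
python3 -m crank '0 0 0 0 0 0 .1;0 0 0 0 0 0 .3;0 0 0 0 0 0 .6;0 0 0 0 0 0 1;0 0 0 0 0 0 1' 25;  python3 to.py .4595 -.113 .086 -7.9; python3 m3.py w10.png .4593 -.112 1.434
```

```text
time: 18.05
position: [0.4601, -0.1136, 0.0863]
tool_rot: [0.755, 0.655, 0.0, 0.002]
ft_force: [-1.0, -0.6, -1.8]
grip_width: 0.0179
t 18.05 pos [ 0.46  -0.114  0.086] yaw -8.1 tilt [ 0.003 -0.003 -1.   ] q [-0.477  0.56   1.929 -0.002  0.649 -0.334] w 0.017941087879651048 F [-0.957 -0.616 -1.764] 
shift units [ 0.012 -0.017  0.007] turn units [ 0.035  0.03  -0.041]
```

View pics/w10.png

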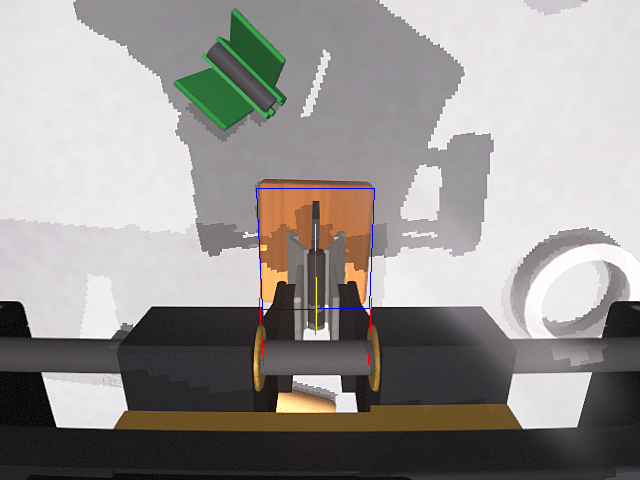

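View pics/zw10.png

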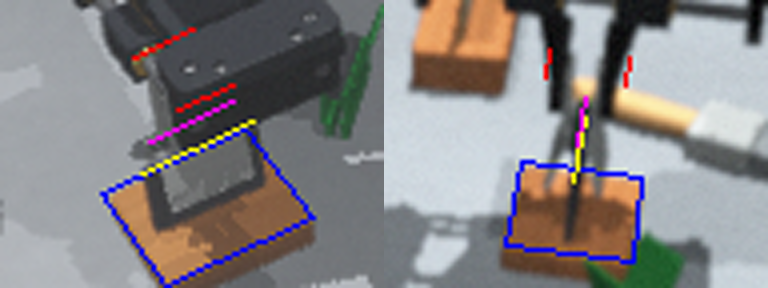

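```bash
python3 -m crank '0 0 0 0 0 -.3 1;0 0 0 0 0 -.5 1;0 0 0 0 0 -.7 1;0 0 0 0 0 -.8 1;0 0 0 0 0 -.4 1';  python3 to.py .5224 -.3138 .19 -5.6; python3 m3.py w11.png .4593 -.112 1.434
```

```text
time: 18.82
position: [0.4589, -0.1128, 0.1992]
tool_rot: [0.755, 0.655, -0.0, 0.001]
ft_force: [0.2, -0.1, -1.5]
grip_width: 0.0177
t 18.825 pos [ 0.459 -0.113  0.199] yaw -8.1 tilt [ 0.001 -0.002 -1.   ] q [-0.477  0.358  1.832 -0.002  0.95  -0.335] w 0.01767130330763468 F [ 0.177 -0.139 -1.501] 
shift units [-4.751  2.279  0.241] turn units [ 0.013  0.023 -0.501]
```

View pics/w11.png

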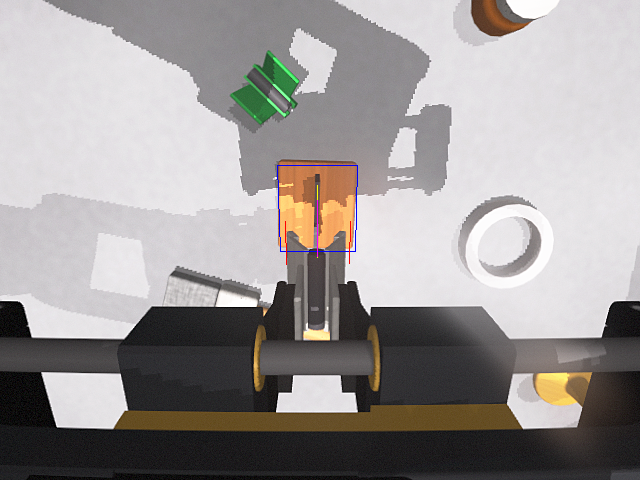

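```bash
python3 -m crank '0 0 0 -.7 .35 0 1;0 0 -.15 -.9 .4 0 1;0 0 -.15 -.9 .4 0 1;0 0 -.2 -.9 .4 0 1;0 0 0 -.7 .35 0 1'; python3 -m crank '0 0 0 -.3 .15 0 1;0 0 0 0 0 0 1';  python3 to.py .5224 -.3138 .19 -5.6
```

```text
time: 19.6
position: [0.5108, -0.2845, 0.1925]
tool_rot: [0.739, 0.674, -0.001, -0.005]
ft_force: [-0.1, 0.9, -1.1]
grip_width: 0.0177
time: 19.85
position: [0.515, -0.2982, 0.19]
tool_rot: [0.74, 0.673, -0.002, -0.007]
ft_force: [-0.0, 0.4, -0.6]
grip_width: 0.0177
t 19.85 pos [ 0.515 -0.298  0.19 ] yaw -5.45 tilt [-0.012  0.009 -1.   ] q [-0.712  0.532  1.531 -0.002  1.094 -0.616] w 0.017727744665834464 F [-0.004  0.427 -0.585] 
shift units [-0.372  0.222 -0.005] turn units [-0.152 -0.087  0.03 ]
```

```bash
python3 -m crank '-.15 -.09 0 -.37 .22 0 1;0 0 0 0 0 0 1';  python3 to.py .5224 -.3138 .19 -5.6
cat > m4.py <<'E'
from ov import *
import sys
fn=sys.argv[1]; x,y,yw=map(float,sys.argv[2:5]); c,s=np.cos(yw),np.sin(yw)
ims=[]
for n in ['wrist','scene','side']:
    p=snap(n); im=np.ascontiguousarray(p['img'][:,:,::-1]); raw=im.copy()
    def L(pts,col):
        P=[[x+c*a-s*b,y+s*a+c*b,z] for a,b,z in pts]
        cv2.polylines(im,[pix(p,P).round().astype(int)],False,col,1)
    L([(-.06,-.03,.03),(.06,-.03,.03),(.06,.03,.03),(-.06,.03,.03),(-.06,-.03,.03)],(255,0,0))
    L([(-.05,0,.1),(.05,0,.1)],(0,0,255))
    L([(0,-.0015,.1),(0,.0015,.1)],(0,255,255))
    if n=='wrist': cv2.imwrite('pics/'+fn,im)
    else:
        u,v=pix(p,[x,y,.1])[0].astype(int); v=max(v,48)
        ims.append(np.vstack([cv2.resize(q[v-48:v+48,u-64:u+64],(384,288),interpolation=cv2.INTER_CUBIC) for q in (im,raw)]))
cv2.imwrite('pics/z'+fn,np.hstack(ims))
E
python3 m4.py w12.png .5224 -.3138 1.4735
```

```text
time: 20.1
position: [0.5219, -0.3122, 0.1892]
tool_rot: [0.739, 0.673, -0.0, -0.001]
ft_force: [0.2, -0.6, -2.1]
grip_width: 0.0178
t 20.1 pos [ 0.522 -0.312  0.189] yaw -5.36 tilt [-0.001  0.001 -1.   ] q [-0.723  0.544  1.509  0.     1.091 -0.629] w 0.017770245274274246 F [ 0.172 -0.604 -2.107] 
shift units [-0.038  0.016 -0.019] turn units [-0.016 -0.013  0.048]
```

View pics/w12.png

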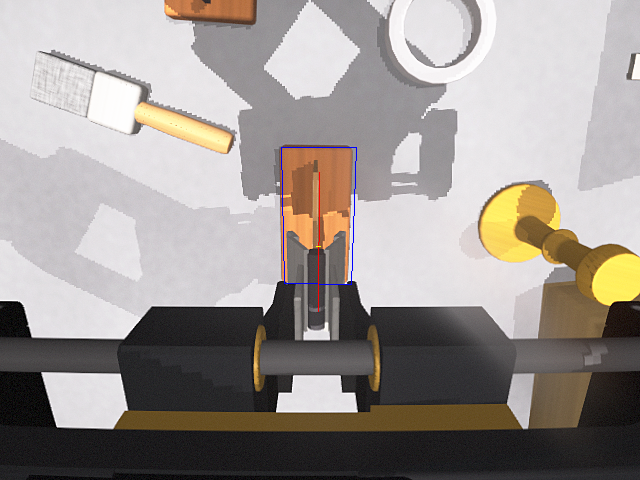

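View pics/zw12.png

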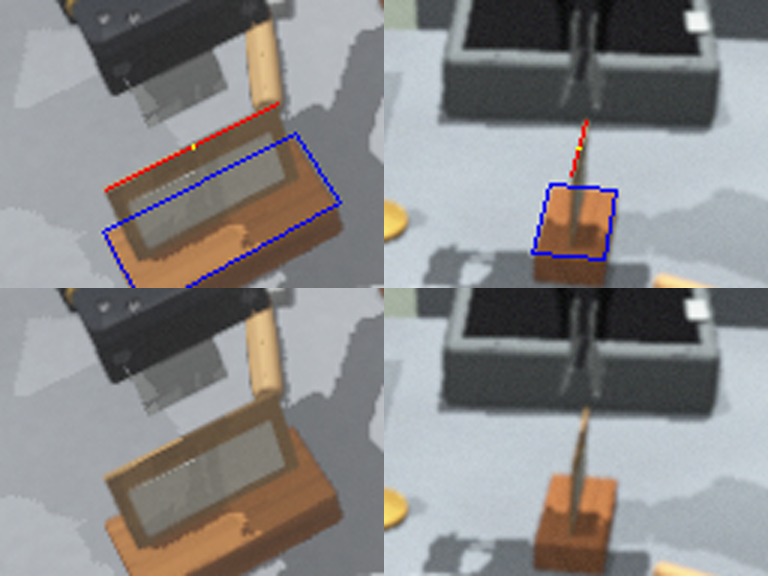

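```bash
python3 -m crank '0 0 0 -.03 -.02 .4 1;0 0 0 0 0 .4 1;0 0 0 0 0 0 1';  python3 to.py .5214 -.3138 .1235 -5.6; python3 m4.py w13.png .5214 -.3138 1.4735
```

```text
time: 20.62
position: [0.5196, -0.3107, 0.1546]
tool_rot: [0.739, 0.674, -0.0, -0.003]
ft_force: [0.4, -0.0, -0.6]
grip_width: 0.0176
t 20.625 pos [ 0.52  -0.311  0.155] yaw -5.28 tilt [-0.004  0.004 -1.   ] q [-0.724  0.585  1.543  0.     1.018 -0.632] w 0.017647513613387688 F [ 0.353 -0.035 -0.551] 
shift units [-0.077  0.056  0.777] turn units [-0.048 -0.041  0.065]
```

View pics/w13.png

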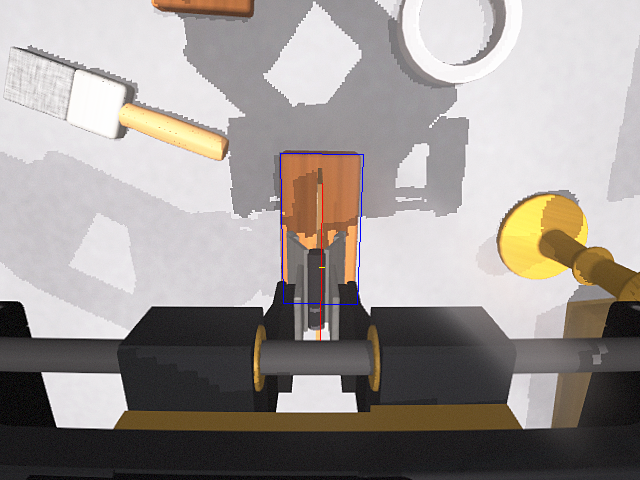

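View pics/zw13.png

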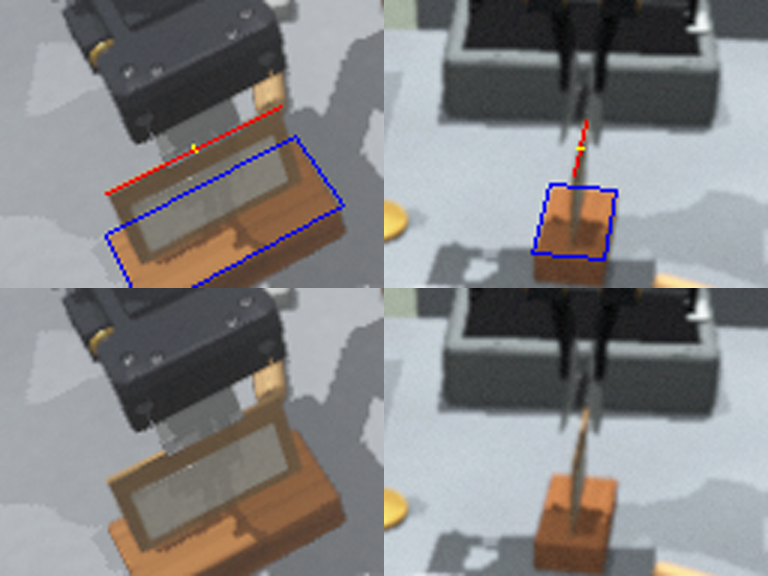

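```bash
python3 -m crank '-.05 -.04 .06 -.07 .04 0 1;0 0 0 0 0 .3 1;0 0 0 0 0 .3 1;0 0 0 0 0 0 1';  python3 to.py .5214 -.3138 .1235 -5.6; python3 m4.py w14.png .5214 -.3138 1.4735
```

```text
time: 21.28
position: [0.5228, -0.3155, 0.1317]
tool_rot: [0.741, 0.672, 0.0, 0.003]
ft_force: [0.3, -0.0, -0.8]
grip_width: 0.0177
t 21.275 pos [ 0.523 -0.316  0.132] yaw -5.61 tilt [ 0.005 -0.004 -1.   ] q [-0.726  0.618  1.556  0.     0.961 -0.628] w 0.017674565855450703 F [ 0.316 -0.033 -0.76 ] 
shift units [ 0.041 -0.04   0.205] turn units [ 0.062  0.043 -0.002]
```

View pics/w14.png

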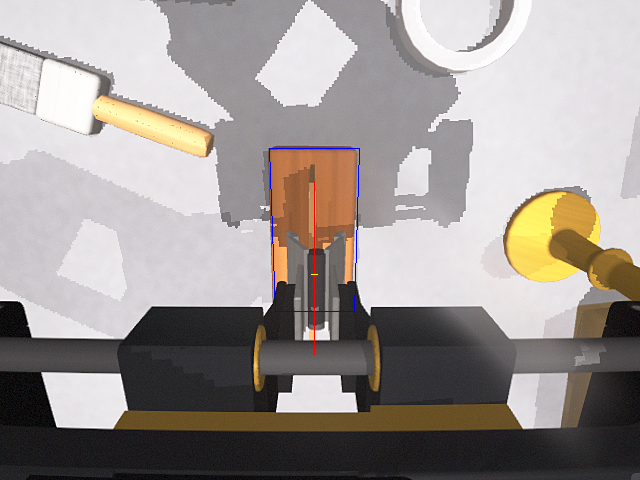

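View pics/zw14.png

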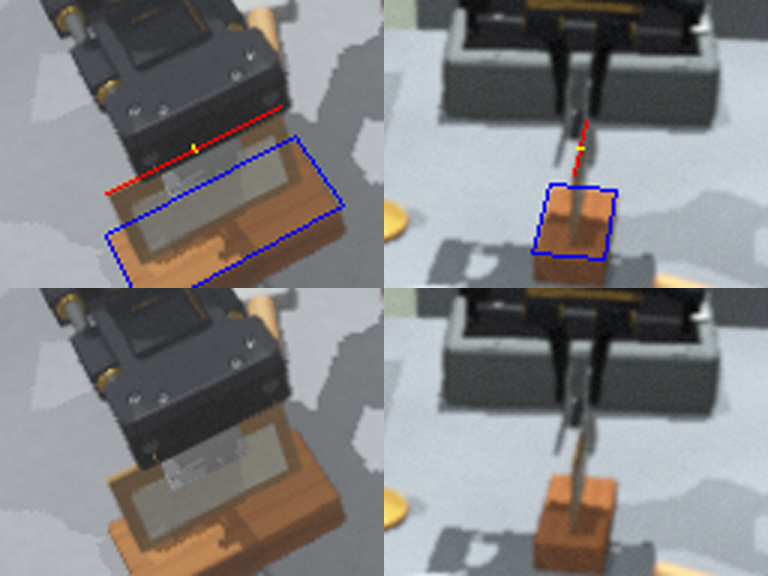

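```bash
cat > m5.py <<'E'
from ov import *
import sys
p=snap('wrist'); o=robot.get_obs(); Rt=Rm(o['tool_rot']);P=np.array(o['position'])
np.set_printoptions(precision=4,suppress=True)
print(P,'cam in tool',Rt.T@(np.array(p['xyz'])-P))
im=np.ascontiguousarray(p['img'][130:370,220:420,::-1]); im=cv2.resize(im,(800,960),interpolation=cv2.INTER_CUBIC)[:600]
h=P[2]-.1
for y,col in ((0,(0,0,255)),(-.0125,(0,255,0)),(.0125,(0,255,0))):
    q=pix(p,np.array([[x,y,h] for x in np.linspace(0.01,.06,10)])@Rt.T+P)
    cv2.polylines(im,[((q-[220,130])*4+1.5).round().astype(int)],False,col,1)
cv2.imwrite('pics/'+sys.argv[1],im)
s=snap('side'); im=s['img'][:,:,::-1]; u,v=pix(s,[.5214,-.3138,.1])[0].astype(int)
cv2.imwrite('pics/s'+sys.argv[1],cv2.resize(im[v-36:v+36,u-48:u+48],(768,576),interpolation=cv2.INTER_CUBIC))
E
python3 m5.py a1.png
```

```text
[ 0.5238 -0.3163  0.1334] cam in tool [ 0.0841 -0.0005 -0.1607]
```

View pics/a1.png

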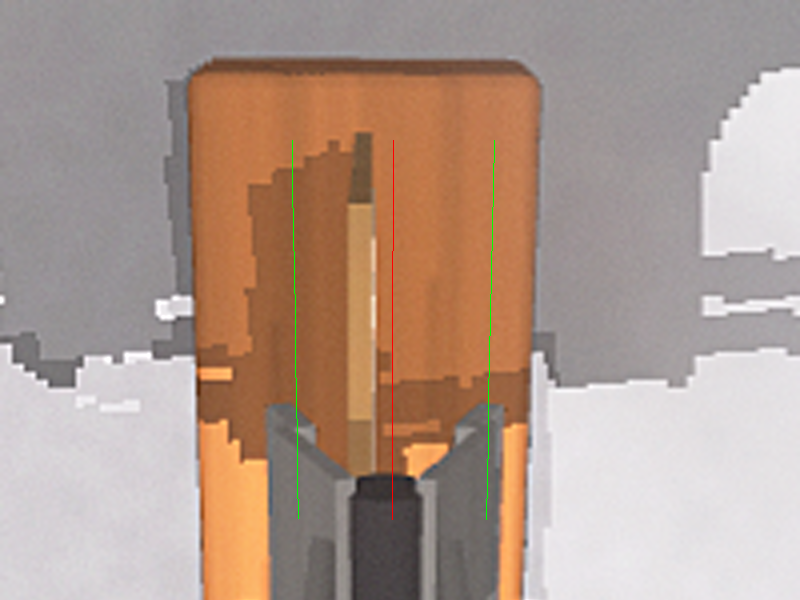

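View pics/sa1.png

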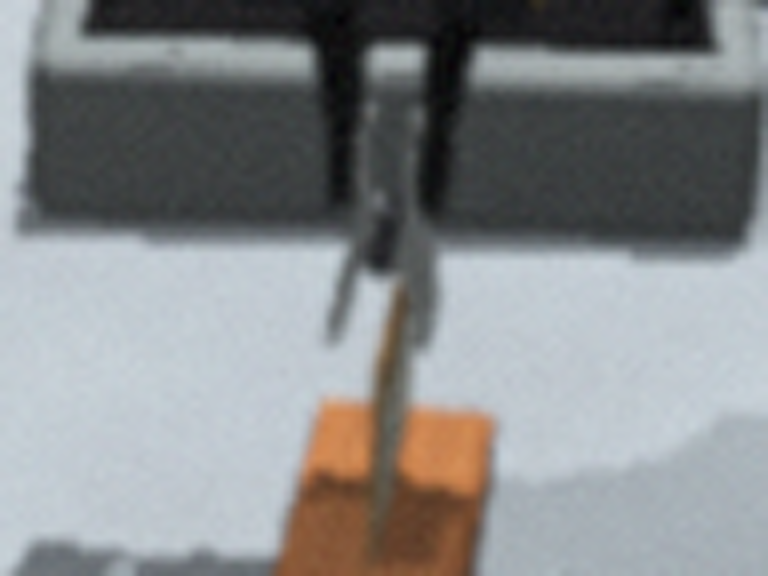

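```bash
python3 -m crank '.05 .04 0 0 -.07 .12 1;0 0 0 0 0 .08 1';  python3 to.py .5214 -.3138 .1235 -5.6; python3 m5.py a2.png
```

```text
time: 21.78
position: [0.5213, -0.3164, 0.1259]
tool_rot: [0.741, 0.672, 0.001, 0.003]
ft_force: [0.8, -0.3, -1.5]
grip_width: 0.0176
t 21.775 pos [ 0.521 -0.316  0.126] yaw -5.6 tilt [ 0.005 -0.004 -1.   ] q [-0.729  0.625  1.562  0.     0.948 -0.631] w 0.01762620295489945 F [ 0.773 -0.325 -1.488] 
shift units [ 0.066 -0.003  0.059] turn units [0.058 0.036 0.   ]
[ 0.5213 -0.3163  0.1255] cam in tool [ 0.084  -0.0005 -0.1613]
```

View pics/a2.png

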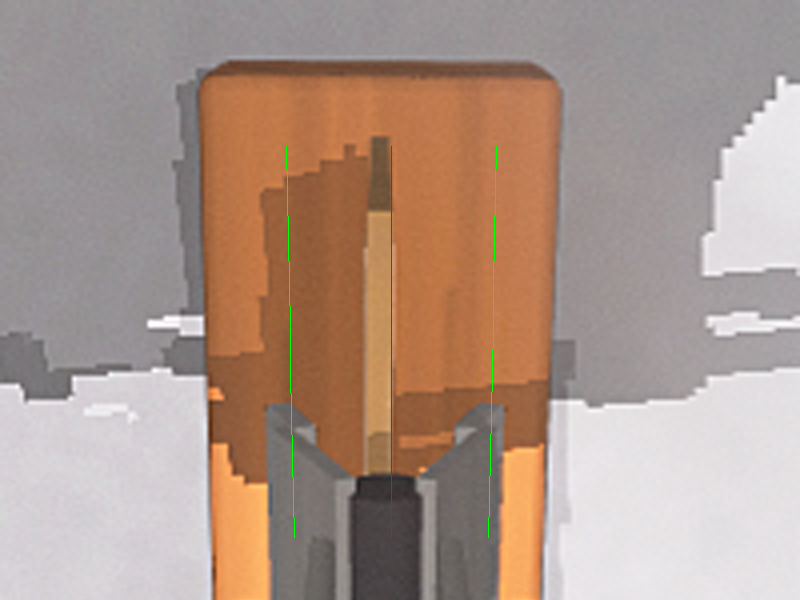

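View pics/sa2.png

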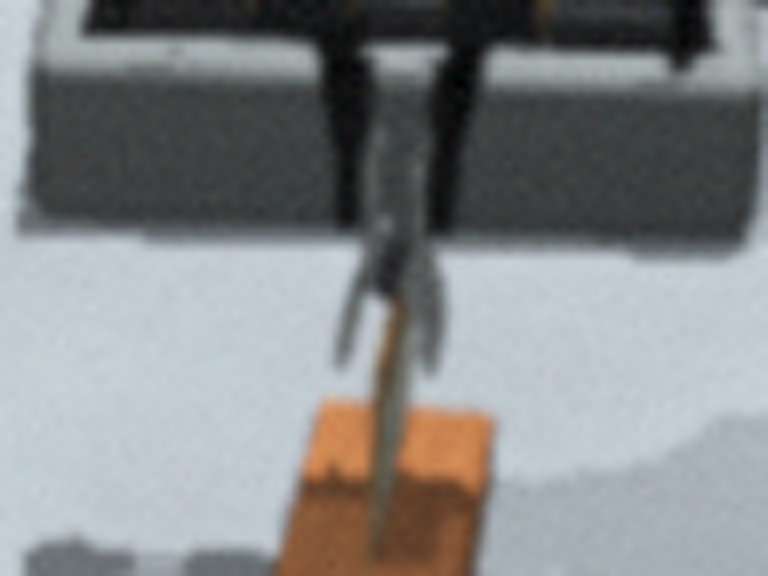

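```bash
cat > m6.py <<'E'
from ov import *
import sys
o=robot.get_obs(); Rt=Rm(o['tool_rot']);P=np.array(o['position']); ims=[]
print(P,o['grip_width'],o['ft_force'])
for n in ('scene','side'):
    p=snap(n); im=p['img'][:,:,::-1]; u,v=pix(p,P-[0,0,.03])[0].astype(int); u0,v0=u-25,v-30
    im=np.ascontiguousarray(cv2.resize(im[v0:v0+60,u0:u0+50],(400,480),interpolation=cv2.INTER_CUBIC))
    for z,col in ((.093,(255,0,0)),(.088,(0,0,255)),(.083,(0,200,0))):
      for sg in (-1,1):
        q=pix(p,np.array([[x,sg*.0135,P[2]-z] for x in (-.022,.022)])@Rt.T+P)
        cv2.polylines(im,[((q-[u0,v0])*8+3.5).round().astype(int)],False,col,1)
    ims.append(im)
cv2.imwrite('pics/'+sys.argv[1],np.hstack(ims))
E
python3 m6.py b1.png
```

```text
[ 0.52129349 -0.31629291  0.12565835] 0.01745611106728415 [-0.20666322  0.76775051 -0.81797827]
```

View pics/b1.png

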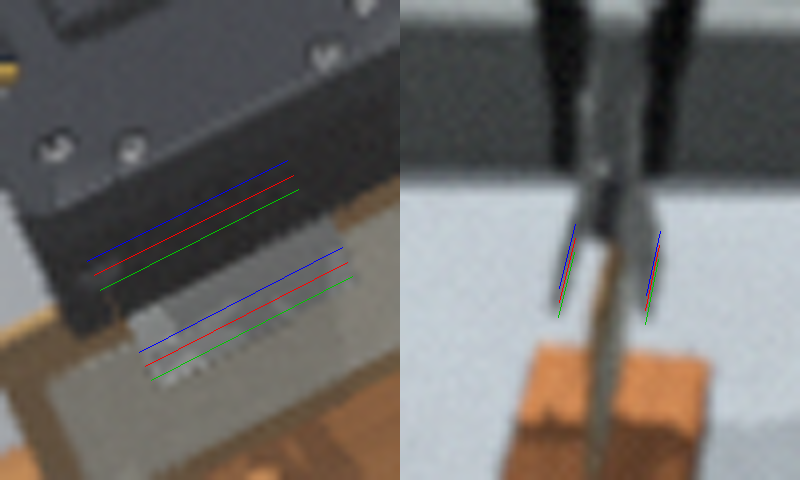

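```bash
python3 -c "
from fit import *
b,c=snap('side','s9.png'),snap('scene','c9.png')
print(fitpot([b,c],.4475,.1205,.042),fitpot([b,c],.4475,.1205,.031,.074),fitpot([b,c],.4475,.1205,.021,.088))
o=robot.get_obs();print(o['position'],o['joint_velocities'].round(3),o['grip_width'],o['ft_force'],o['time'])"
```

```text
(0.448, 0.121, np.float32(85.27884)) (0.449, 0.12, np.float32(84.85602)) (0.4475, 0.12, np.float32(101.53561))
[ 0.52164528 -0.31650213  0.1261597 ] [-0.001 -0.002 -0.001 -0.001  0.001 -0.001] 0.017821367306143587 [ 0.06683996 -0.46170796 -1.58430353] 22.075
```

View pics/c9.png

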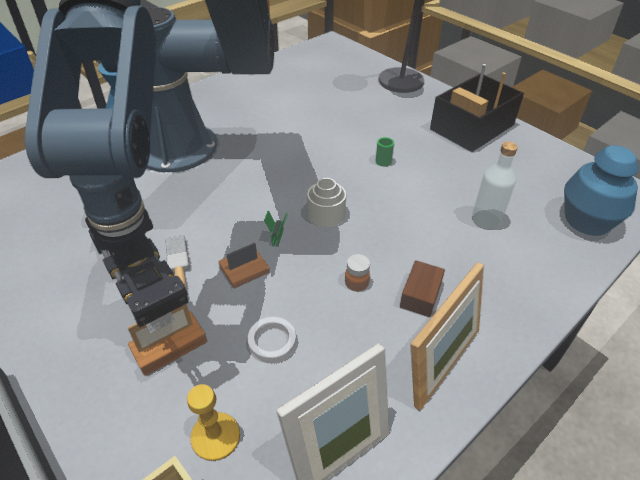

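Pots are nested at pixel (326,200), the clip is held over the card at (163,325), and everything else is in place. Everything is still, so I'm handing in.

```bash
python3 -c "
from rig import robot
print(robot.hand_in()); o=robot.get_obs(); print(o['time'],o['position'],o['grip_width'])"
```

```text
the job is handed in; nothing more can be done
None
the job is handed in; nothing more can be done
```

The three white pots are nested upright in size order. The arm is holding the spring clip squeezed open astride the middle of the card's top edge. I handed in at about 22 s on the clock, and no verdict was reported.

- **Pots:** the rim fits from two cameras put the three centres within about 2 mm of each other, with the rim heights in nesting order.
- **Clip grip:** the fingers read about 17.8 mm, which matches the handles being parallel at the stop (fully open). The arm was still.
- **Clip over the card:** the wrist picture shows the card within about 1 mm of the middle between the lips. The clip is parallel to the card by eye, and the tool was turned to within 0.1° of the fitted card angle.
- **Disagreement on lip depth:** the scene view puts the lip ends about 19 mm below the card's top edge. The side view puts them about 13 mm below. Both are inside the 5 to 24 mm range.
- **Other things on the table:** the bystanders and the green look-alikes appear unmoved in the last scene picture; I did not measure them. I saw no force readings that suggested a knock on the card.

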